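Close up a sawn jaw cast in the glueing jig

TASK

A plaster jaw cast has been sawn in two, and its left half already stands in the metal glueing jig, against the end stop and the back fence. Lay the loose right half flat in the jig beside it, teeth up and the same way round with its heel against the back fence, and butt the two cut faces flush so that no gap or step is left; slide the keeper with the black knob up until it touches the outer side of the right half, and let go. The left half stays against its stop, and the whole casts, the bottle and the jar stay where they are.

Things in the scene. Friction and masses are not known exactly. Their poses are not given: they have to be found in the camera images.
- jig: Fixed aluminium jig, yaw varies. Plate 78 (x -38 to +40) x 190 (y) mm, 8 thick; origin under it at mid-length, z up. Fence along the far (+x) edge: face at x +29, top at z 20. End stop at the left (+y) end: inner face y +82.5, top z 22. Closed up, the halves have the jig's yaw, origins at x +1, z 8 and y about +65 (left), +31 (right): joint line y +48.
- right_half: Loose right half of the cast, white plaster, about 110 g, taken across its width. Base outline 56 (x) x 34 (y) mm, 20 high, teeth up to 28; origin under the outline's middle, z up. Flat heel at x +28; cut face at y +17; outer side flat at y -17 for x -8 to +20; front outer corner cut off obliquely; flat front at x -28 for y +1 to +17. Swaps places with the whole casts.
- left_half: Left half of the cast, loose, the mirror image of the right half, standing in the jig with its outer side against the end stop and its heel against the back fence. Origin under the middle of its 56 x 34 mm outline, axes as the jig's; cut face at y = -17 mm, facing -y; outer side at y = +17 mm, heel at x = +28 mm.
- right_half_cut (a point): Centre of the right half's cut face, 10 mm above its underside (at x 0, y +17 mm of that half).
- left_half_cut (a point): Centre of the left half's cut face, 10 mm above its underside (at x 0, y -17 mm of that half).
- keeper (a joint): Slide of the keeper along the jig, m: 0 = fully open (jig's -y end), grows toward the end stop (+y), limit 0.09; starts at 0 to 0.025. About 2.5 N of friction: it stays where it is left. Its face is at jig y = -65 mm + value, so it meets the closed-up right half at about 0.079.
- keeper_face (a point): Middle of the keeper's flat face that looks to the jig's +y (24 mm wide in x, centred on jig x = +6 mm, 20 mm high).
- keeper_knob (a point): Point on the axis of the keeper's upright black knob (18 mm diameter, 34 to 66 mm above the worktop), 50 mm above the worktop and 12 mm behind the keeper's face. Can be gripped from above at any yaw.
- whole_cast_a: Bystander: whole plaster jaw cast, 46 x 58 x 24 mm, loose. Origin under its middle.
- whole_cast_b: Bystander: whole plaster jaw cast, 50 x 63 x 24 mm, loose. Origin under its middle.
- stain_bottle: Bystander: loose small bottle, 30 mm diameter, 78 mm high. Origin under its middle.
- powder_jar: Bystander: loose white jar, 50 mm diameter, 41 mm high. Origin under its middle.
Mind the look-alikes: they are no part of the job. There is more than one size of the jig; the job needs the larger.

How it is judged:
By the outcome, as a careful person would: the job done as asked, in the order asked, and still so for the second after the job is handed in, with the robot touching nothing.
It also fails if it takes over 42 s, if anything falls off the work surface, if the arm or the gripper's body presses on something with over 40 N, if the wrist force passes 120 N, or if a joint passes its speed limit or range.

ROBOT

A 6-joint arm with a two-finger parallel gripper is mounted at the origin on a cart in front of the work surface, level with it; the furniture and walls round the work are solid. World frame = base frame: x ahead of the robot, y to its left, z up, the work surface at z = 0. Lengths are in m, angles in degrees, forces in N, time in s.
With the tool pointing down it reaches from about 0.4 to 0.825 m from the base axis. Payload 7 kg.
Tool frame: the origin (TCP) lies midway between the tips of the shut fingers; the grasp point (between the pads) lies 19 mm behind it (hold_point_z is the distance from the TCP to the grasp point, in m); z points along the fingers, y is the line along which they close (so a half turn about z gives the same grasp; the last joint's range is limited). The gripper opens to 88 mm and grips with 3 to 60 N. Pads are 19 mm wide; open, the fingers measure 130 mm over their backs; the gripper's body (78 mm by 193 mm) begins 47 mm behind the grasp point.
Start: joints at [-56.717, 20.546, 0.682, 0, -70.136, -16.507], TCP at [0.195, -0.646, 0.227] pointing down, gripper open.
Joint ranges: [-176.03, 176.03], [-82.01, 121.73], [-58.28, 71.71], [-173.87, 95.51], [-174.79, -0.11], [-173.66, 173.66]. Speed limits (degrees/s): [136.94, 136.94, 172.46, 180, 180, 180].

INTERFACE

Orientations are given as [roll, pitch, yaw] about the fixed x, y, z axes, in that order (R = Rz(yaw) Ry(pitch) Rx(roll)).
In Python, from plant import get_state, capture, close_job, hold_point_z gives the robot as it stands.
- The arm moves only by the shell command python3 -m inch 'ROWS' [FORCE]. ROWS is text: rows parted by semicolons, each of 5 numbers parted by spaces: the shift along the tool's x, y, z normalised to -1 to 1, where 1 is 0.15 m, then the turn about the tool's z normalised to -1 to 1, where 1 is 360 degrees, then the opening, from 0 (shut) to 1 (fully open). In form: tx ty tz spin grip; .... A call has exactly 8 rows; each row shifts and turns the commanded pose from where the row before left it, along the tool's axes as they then stand; what a row does not reach is not made up. A row lasts 1/8 s, in which the tool goes at most 62.5 mm and 10.7 degrees, less where a joint would pass 70% of its speed; a pose out of reach is approached as far as the arm can. A call with a number of a shift or a turn outside -1 to 1 is refused whole. A call with a gripper value outside its range is refused whole. The fingers move at their own pace and stop on an object; FORCE is the grip in N (left out, the last holds). Time passes only in rows, so rows that do not move let the fingers close, or fill a call up. It gives the time, the measured TCP pose, the force, the opening and the grip force at its end, in the units of the state.
- get_state(): the state, without advancing time (a new reading comes with each control period).
- capture(name): name is "scene" or "top"; returns a dict with "color" (400x640x3 uint8, blue, green, red), "mtx" (3x3 intrinsics, pixels), "R" (3x3) and "t" (3): a world point X has camera coordinates R X + t. Camera axes: x right, y down, z forward; pixel columns grow to the right and rows downward; lengths in m; the calibration is good to about 2 mm. A picture is of the moment at which its call begins. There is no depth.
- close_job(): hands the job in; it is judged then, once.
The state is a dict: "time_s": time; "joints": joint angles; "qd": joint speeds; "joint_torque": joint torques, N m; "tcp_pos": TCP position; "eef_rot": TCP orientation; "contact_force": force on the tool from outside, world axes, zero at the start; "moment": the same for the moment, N m; "gripper_width": finger opening in m; "gripper_force": force on a finger pad.
Only numpy, scipy, OpenCV 4.12 (cv2) and the standard library are available. Lean on these libraries where they do the work, as an engineer would, in place of code of your own. Each camera call takes 0.05 s, during which the arm holds its last target. There are 200 camera calls.

## Working session

There is one attempt and no reset: what is moved stays moved. The work goes in short steps, Python scripts to look and compute and a shell command to move; the robot and the scene stay as the last step left them, time stands still between calls to the robot, and variables do not carry over. Pictures are saved under pics/ and viewed, at most 10 in all, crops included, and the job is handed in when it is done.

```bash
mkdir -p pics; ls; python3 - <<'E'
from plant import *
import cv2,pickle
s=get_state();print(s,hold_point_z if not callable(hold_point_z) else hold_point_z())
for n in("scene","top"):
    c=capture(n);cv2.imwrite(f"pics/{n}0.png",c["color"]);pickle.dump(c,open(f"{n}0.pkl","wb"));print(n,c["mtx"],c["R"],c["t"])
E
```

```text
pics
{'time_s': 0.0, 'joints': array([-5.67163176e+01,  2.05924486e+01,  6.34875465e-01, -2.21566964e-02,
       -7.01355754e+01, -1.65072749e+01]), 'qd': array([ 0.00036856, -0.03142417, -0.08708255, -0.02509897,  0.0210383 ,
        0.01843532]), 'joint_torque': array([-1.72493870e-03, -5.82717276e+01,  2.93054259e+01,  6.99711174e+00,
        6.94550079e-03, -1.78028963e-04]), 'tcp_pos': array([ 0.19468314, -0.6458097 ,  0.22561321]), 'eef_rot': array([ 1.79904772e+02, -6.49961417e-03, -1.63231133e+02]), 'contact_force': array([ 0.32071116,  0.61995448, -0.09311415]), 'moment': array([0.00364993, 0.03349394, 0.05573144]), 'gripper_force': 0.0, 'gripper_width': 0.08729507647378158} 0.0188
scene [[394.71830929   0.         313.11669544]
 [  0.         394.71830929 198.59718306]
 [  0.           0.           1.        ]] [[ 0.86198129 -0.50656577  0.01947763]
 [-0.19975895 -0.37472479 -0.90536053]
 [ 0.46592341  0.77651301 -0.42419681]] [-0.6514956   0.09759553  0.88060993]
top [[470.62742439   0.         319.31990346]
 [  0.         470.62742439 196.74087513]
 [  0.           0.           1.        ]] [[-0.00987157 -0.99993402 -0.0058737 ]
 [-0.99243168  0.01051619 -0.12234696]
 [ 0.12240066  0.00462149 -0.99247001]] [-0.24843118  0.61979828  1.35227685]
```

View pics/top0.png

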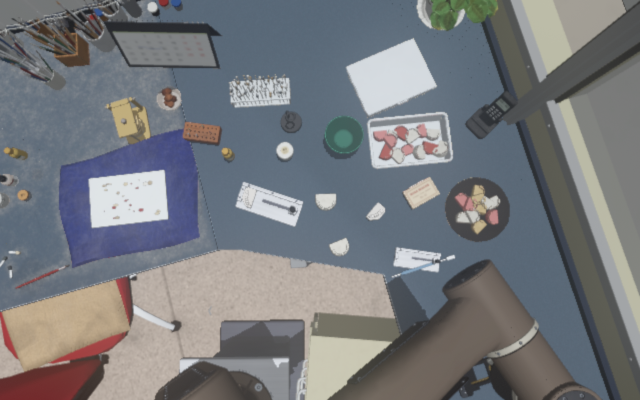

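View pics/scene0.png

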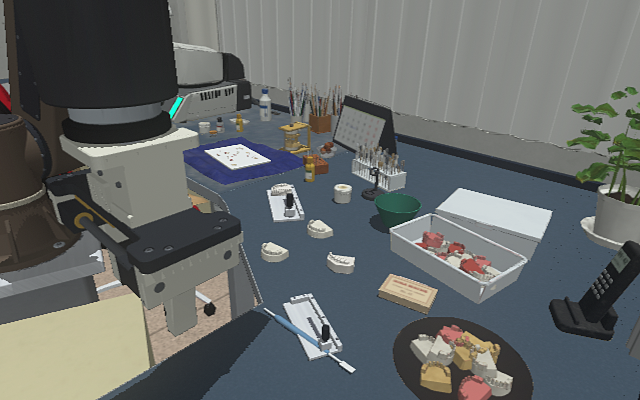

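Top view: the large jig is at (270,203) and a smaller jig with a tool lying on it at (417,260). Three white casts could be the loose half: (326,201), (376,211) and (340,246). The jar is at (285,151) and the bottle at (227,154). The one at (376,211) looks narrowest, so I'll check it in a close crop.

```bash
python3 - <<'E'
import cv2,numpy as np
a=cv2.imread("pics/top0.png");b=cv2.imread("pics/scene0.png")
c1=cv2.resize(a[170:265,230:395],None,fx=4.8,fy=4.8,interpolation=cv2.INTER_CUBIC)
cv2.imwrite("pics/crop1.png",c1)
c2=cv2.resize(b[175:280,250:365],None,fx=5.5,fy=5.5,interpolation=cv2.INTER_CUBIC)
cv2.imwrite("pics/crop2.png",c2)
E
```

```text
(no output)
```

View pics/crop1.png

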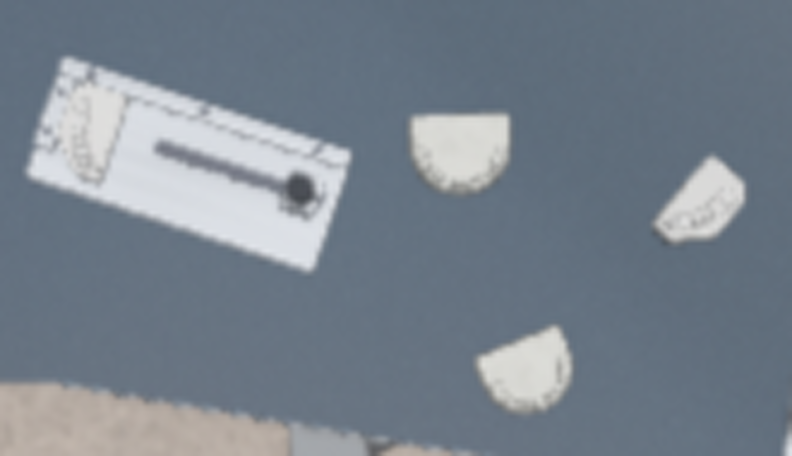

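View pics/crop2.png

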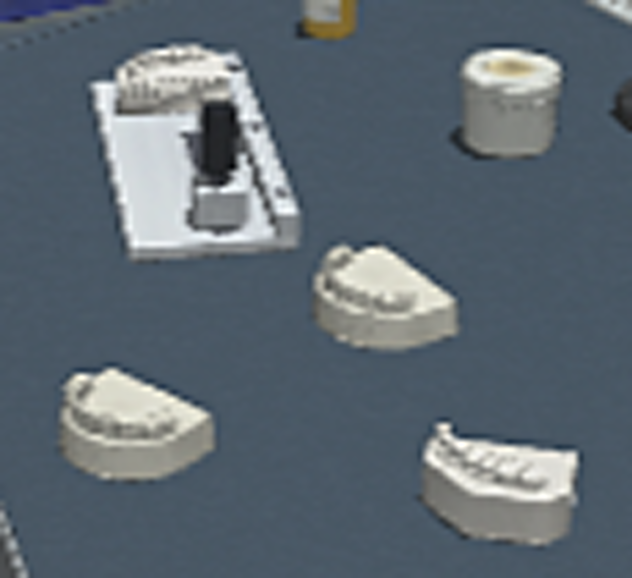

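The crops confirm it. The loose half is the piece at top (376,211), scene (341,263), which has a straight cut edge on its upper left. The casts at (326,201) and (340,246) are whole. The large jig at (270,203) holds the left half, and the keeper knob is at about (292,209).

```bash
cat >h.py <<'E'
import cv2,numpy as np,pickle
def cam(c): return -c["R"].T@c["t"]
def ray(c,uv,z):
    C=cam(c);d=(np.linalg.inv(c["mtx"])@np.column_stack([np.atleast_2d(uv),np.ones(len(np.atleast_2d(uv)))]).T).T@c["R"]
    return (C+d*((z-C[2])/d[:,2])[:,None])[:,:2]
def proj(c,X):
    p=c["mtx"]@(c["R"]@np.asarray(X,float)+c["t"]);return p[:2]/p[2]
S=6
def blobs(c,box,f):   # contours (full-image px) of f(upsampled crop)
    x0,y0,x1,y1=box
    im=cv2.resize(c["color"][y0:y1,x0:x1],None,fx=S,fy=S,interpolation=cv2.INTER_CUBIC)
    cs,_=cv2.findContours(f(im).astype(np.uint8),cv2.RETR_EXTERNAL,cv2.CHAIN_APPROX_NONE)
    k=max(cs,key=cv2.contourArea)[:,0].astype(float)
    return (k+.5)/S-.5+[x0,y0]
def sides(c,k,eps,zlo,zhi):
    """polygon sides: line fit on middle of each, on top edge if facing away from camera else bottom"""
    P=cv2.approxPolyDP((k*10).astype(np.int32)[:,None],eps*10,True)[:,0]/10
    C=cam(c)[:2];out=[];cen=ray(c,k.mean(0),zlo)[0]
    for a,b in zip(P,np.roll(P,-1,0)):
        L=np.linalg.norm(b-a);
        if L<5: continue
        t=(k-a)@(b-a)/L**2;d=np.abs((k-a)@np.array([-(b-a)[1],(b-a)[0]])/L)
        q=k[(t>.2)&(t<.8)&(d<eps*1.5)]
        m=ray(c,q.mean(0),zlo)[0];z=zlo
        w=ray(c,q,z);vx,vy,x,y=cv2.fitLine(w.astype(np.float32),cv2.DIST_L2,0,.01,.01).ravel()
        n=np.array([-vy,vx]);n=n*np.sign(n@(m-cen))
        if n@(m-C)>0: z=zhi;w=ray(c,q,z)
        out.append((q.mean(0),z,w.mean(0),n,np.degrees(np.arctan2(n[1],n[0])),n@w.mean(0),L))
    return out
E
python3 - <<'E'
from h import *
c=pickle.load(open("top0.pkl","rb"));s=pickle.load(open("scene0.pkl","rb"))
print("C",cam(c),cam(s))
V=lambda t:(lambda i:i.max(2)>t)
for nm,box,zs,e in(("half",(360,196,392,228),(0,.02),.8),("jig",(232,178,307,230),(0,.008),1.5)):
    for r in sides(c,blobs(c,box,V(165)),e,*zs): print(nm,"px",r[0].round(1),"z",r[1],"w",r[2].round(4),"ang %.2f off %.4f L %.1f"%r[4:])
kt=blobs(c,(284,201,300,217),lambda i:i.max(2)<105);print("knob top px",cv2.minEnclosingCircle(kt.astype(np.float32)),ray(c,kt.mean(0),.066))
ks=blobs(s,(282,190,298,216),lambda i:i.max(2)<60);r=cv2.minAreaRect(ks.astype(np.float32));print("knob scene",r,ray(s,r[0],.05))
E
```

```text
C [ 0.44713547 -0.26118223  1.41646544] [ 0.17077581 -0.97725897  0.47460065]
half px [371.3 209.3] z 0 w [ 0.5821 -0.4112] ang 50.01 off 0.0590 L 15.7
half px [367.7 217.8] z 0 w [ 0.5565 -0.3997] ang 132.91 off -0.6716 L 5.1
half px [373.9 218.9] z 0 w [ 0.5528 -0.4184] ang -178.57 off -0.5421 L 8.6
half px [381.6 215.2] z 0.02 w [ 0.5622 -0.4391] ang -129.92 off -0.0240 L 9.4
half px [381.3 204.8] z 0.02 w [ 0.5932 -0.4393] ang -45.29 off 0.7295 L 6.9
jig px [238.6 193.5] z 0.008 w [ 0.6333 -0.0109] ang 72.41 off 0.1810 L 23.9
jig px [265.3 216.5] z 0 w [ 0.5635 -0.091 ] ang 160.79 off -0.5621 L 61.5
jig px [299.2 213. ] z 0 w [ 0.573  -0.1935] ang -108.89 off -0.0025 L 25.7
jig px [272.2 191. ] z 0.008 w [ 0.6399 -0.1125] ang -19.08 off 0.6415 L 62.3
knob top px ((292.003662109375, 209.13052368164062), 2.816690444946289) [[ 0.57850563 -0.17576136]]
knob scene ((289.534423828125, 200.64952087402344), (6.6634039878845215, 14.878146171569824), 1.7897979021072388) [[ 0.57890669 -0.18266124]]
```

```bash
cat >>h.py <<'E'
def to(tgt,yaw):  # from measured pose: shift in tool units at present yaw, and spin
    from plant import get_state
    s=get_state();p=s["tcp_pos"];y=np.radians(s["eef_rot"][2]);d=np.array(tgt)-p
    tx=d[0]*np.cos(y)+d[1]*np.sin(y);ty=d[0]*np.sin(y)-d[1]*np.cos(y)
    sp=-((yaw-s["eef_rot"][2]+180)%360-180)
    print("t%.2f"%s["time_s"],"p",p.round(4),"rpy",s["eef_rot"].round(2),"F",s["contact_force"].round(1),"w%.4f gf%.1f"%(s["gripper_width"],s["gripper_force"]),"| tx %.4f ty %.4f tz %.4f spin %.4f"%(tx/.15,ty/.15,-d[2]/.15,sp/360))
JY=-19.1;JO=np.array([.5996,-.1025])
def jig(x,y): a=np.radians(JY);return JO+[x*np.cos(a)-y*np.sin(a),x*np.sin(a)+y*np.cos(a)]
E
python3 -m inch '-.355 .0825 .0667 0 1;-.355 .0825 .0667 0 1;-.355 .0825 .0667 0 1;-.355 .0825 .0667 0 1;-.355 .0825 .0667 0 1;-.355 .0825 .0667 0 1;-.355 .0825 .0667 0 1;-.355 .0825 .0667 0 1'
python3 -m inch '0 0 0 .0263 1;0 0 0 .0263 1;0 0 0 .0263 1;0 0 0 .0263 1;0 0 0 .0263 1;0 0 0 .0263 1;0 0 0 0 1;0 0 0 0 1'
python3 - <<'E'
from h import *
to([.574,-.428,.06],140)
s=pickle.load(open("scene0.pkl","rb"))
k=blobs(s,(322,246,360,276),lambda i:i.max(2)>150);print(np.array([k.min(0),k.max(0)]))
P=cv2.approxPolyDP((k*10).astype(np.int32)[:,None],8,True)[:,0]/10;print(P.tolist())
# predicted base corners
o=np.array([.5706,-.4247]);a=np.radians(-40)
for x,y,z in((28,17,0),(28,-11,0),(20,-17,0),(-8,-17,0),(-28,1,0),(-28,17,0),(28,17,20),(20,-17,20),(-8,-17,20),(-28,1,20)):
    w=o+np.array([x*np.cos(a)-y*np.sin(a),x*np.sin(a)+y*np.cos(a)])/1e3;print(x,y,z,proj(s,[*w,z/1e3]).round(1))
E
```

```text
time_s: 1.1
tcp_pos: [0.5753, -0.4273, 0.1458]
eef_rot: [180.0, -0.0, -163.2]
contact_force: [-0.8, -0.1, -0.2]
gripper_width: 0.0879
gripper_force: 0.0
time_s: 2.1
tcp_pos: [0.574, -0.4284, 0.1462]
eef_rot: [-180.0, -0.0, 140.2]
contact_force: [0.4, -0.3, -0.2]
gripper_width: 0.0873
gripper_force: 0.0
t2.10 p [ 0.574  -0.4284  0.1462] rpy [-1.7999e+02 -3.0000e-02  1.4018e+02] F [ 0.4 -0.3 -0.2] w0.0873 gf0.0 | tx 0.0019 ty 0.0023 tz 0.5749 spin 0.0005
[[326.75       251.58333333]
 [354.41666667 265.91666667]]
[[326.7, 257.0], [328.0, 259.4], [335.0, 264.4], [349.4, 265.9], [351.4, 264.7], [353.9, 265.5], [353.7, 256.5], [332.7, 254.4], [330.9, 251.5], [329.5, 251.5], [329.4, 253.9]]
28 17 0 [354.1 264.5]
28 -11 0 [353.1 272.2]
20 -17 0 [348.9 273.5]
-8 -17 0 [335.1 271.9]
-28 1 0 [326.6 265.8]
-28 17 0 [327.6 261.5]
28 17 20 [354.7 256.4]
20 -17 20 [349.5 265.3]
-8 -17 20 [335.6 263.7]
-28 1 20 [326.9 257.7]
```

```bash
python3 -m inch '.002 .002 .16 0 1;0 0 .16 0 1;0 0 .16 0 1;0 0 .16 0 1;0 0 .16 0 1;0 0 .1 0 1;0 0 .04 0 1;0 0 0 0 1' 20
python3 -m inch '0 0 0 0 0;0 0 0 0 0;0 0 0 0 0;0 0 0 0 0;0 0 0 0 0;0 0 0 0 0;0 0 0 0 0;0 0 0 0 0' 20
python3 -c "
from h import *
to([.574,-.428,.06],140)"
```

```text
time_s: 3.1
tcp_pos: [0.5742, -0.4282, 0.0056]
eef_rot: [-180.0, -0.0, 140.0]
contact_force: [-0.1, -0.0, -0.2]
gripper_width: 0.0877
gripper_force: 0.0
time_s: 4.1
tcp_pos: [0.5741, -0.4281, 0.0055]
eef_rot: [-180.0, -0.0, 140.0]
contact_force: [0.1, -1.1, 0.4]
gripper_width: 0.0342
gripper_force: 19.9
t4.10 p [ 0.5741 -0.4281  0.0055] rpy [-180.     -0.    139.97] F [ 0.1 -1.1  0.4] w0.0342 gf19.9 | tx 0.0006 ty 0.0002 tz -0.3633 spin -0.0001
```

```bash
python3 -m inch '0 0 -.1 0 0;0 0 -.15 0 0;0 0 -.15 0 0;0 0 -.15 0 0;0 0 -.15 -.0193 0;0 0 0 -.0193 0;0 0 0 -.0193 0;0 0 0 0 0' 20
python3 -c "
from h import *
to([*jig(2,-3),.06],180+JY);print(jig(2,-3))"
```

```text
time_s: 5.1
tcp_pos: [0.5742, -0.4281, 0.1116]
eef_rot: [-180.0, 0.0, 160.8]
contact_force: [0.4, 0.5, -1.2]
gripper_width: 0.0337
gripper_force: 19.9
t5.10 p [ 0.5742 -0.4281  0.1116] rpy [-1.8000e+02  5.0000e-02  1.6077e+02] F [ 0.4  0.5 -1.2] w0.0337 gf19.9 | tx -12.8240 ty -17.8639 tz 0.3437 spin -0.0004
[ 1.50784413 -3.59178253]
```

```bash
python3 -c "
from h import *
to([*jig(.002,-.003),.06],180+JY);print(jig(.002,-.003))"
```

```text
t5.10 p [ 0.5742 -0.4281  0.1116] rpy [-1.8000e+02  5.0000e-02  1.6077e+02] F [ 0.4  0.5 -1.2] w0.0337 gf19.9 | tx 0.5416 ty 2.0856 tz 0.3437 spin -0.0004
[ 0.60050824 -0.10598928]
```

```bash
python3 -m inch '.07 .26 0 0 0;.07 .26 0 0 0;.07 .3 0 0 0;.08 .3 0 0 0;.08 .3 0 0 0;.07 .3 0 0 0;.07 .26 0 0 0;.032 .106 0 0 0' 20
python3 - <<'E'
from h import *
from plant import capture
to([*jig(.002,-.003),.03],180+JY)
s=capture("scene");cv2.imwrite("pics/s1.png",cv2.resize(s["color"][120:260,220:380],None,fx=4,fy=4,interpolation=cv2.INTER_CUBIC))
E
```

```text
time_s: 6.1
tcp_pos: [0.6005, -0.1038, 0.1112]
eef_rot: [180.0, 0.0, 160.8]
contact_force: [0.2, 0.1, -1.6]
gripper_width: 0.034
gripper_force: 19.9
t6.10 p [ 0.6005 -0.1038  0.1112] rpy [1.7998e+02 4.0000e-02 1.6077e+02] F [ 0.2  0.1 -1.6] w0.0340 gf19.9 | tx -0.0050 ty -0.0134 tz 0.5412 spin -0.0004
```

View pics/s1.png

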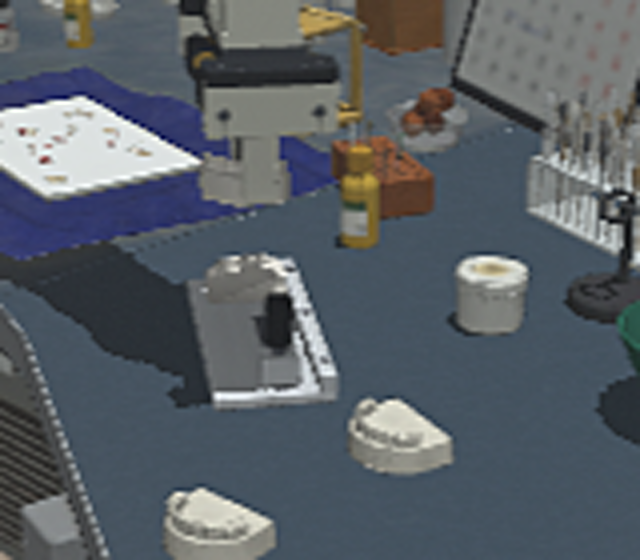

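The crop shows the half held between the fingers at about (240,185), above the jig, with the bystanders where they were. Lowering now.

```bash
python3 -m inch '-.005 -.0134 .12 0 0;0 0 .14 0 0;0 0 .14 0 0;0 0 .12 0 0;0 0 .06 0 0;0 0 .04 0 0;0 0 .01 0 0;0 0 0 0 0' 20
python3 -m inch '0 0 .005 0 0;0 0 .005 0 0;0 0 .005 0 0;0 0 .005 0 0;0 0 0 0 0;0 0 0 0 0;0 0 0 0 0;0 0 0 0 0' 20
python3 -c "
from h import *
to([*jig(.006,-.003),.0135],180+JY)"
```

```text
time_s: 7.15
tcp_pos: [0.6005, -0.108, 0.0165]
eef_rot: [180.0, 0.0, 160.8]
contact_force: [-0.5, 0.2, -1.1]
gripper_width: 0.034
gripper_force: 19.9
time_s: 8.15
tcp_pos: [0.6002, -0.108, 0.0135]
eef_rot: [180.0, 0.0, 160.8]
contact_force: [-2.5, 0.4, 5.3]
gripper_width: 0.0339
gripper_force: 19.9
t8.15 p [ 0.6002 -0.108   0.0135] rpy [1.7999e+02 2.0000e-02 1.6082e+02] F [-2.5  0.4  5.3] w0.0339 gf19.9 | tx -0.0241 ty 0.0130 tz -0.0003 spin -0.0002
```

```bash
python3 -m inch '0 0 -.003 0 0;-.004 0 0 0 0;-.004 0 0 0 0;-.004 0 0 0 0;-.004 0 0 0 0;0 0 0 0 0;0 0 0 0 0;0 0 0 0 0' 20
python3 -c "
from h import *
to([*jig(.006,-.003),.0135],180+JY)"
```

```text
time_s: 9.15
tcp_pos: [0.6024, -0.1089, 0.0135]
eef_rot: [-180.0, -0.0, 160.8]
contact_force: [-3.2, 0.2, 3.0]
gripper_width: 0.0342
gripper_force: 19.9
t9.15 p [ 0.6024 -0.1089  0.0135] rpy [-179.99   -0.    160.81] F [-3.2  0.2  3. ] w0.0342 gf19.9 | tx -0.0082 ty 0.0140 tz -0.0003 spin -0.0002
```

```bash
python3 -m inch '-.004 0 0 0 0;-.004 0 0 0 0;-.004 0 0 0 0;0 0 0 0 0;0 0 0 0 0;0 0 0 0 0;0 0 0 0 0;0 0 0 0 0' 20
python3 -c "
from h import *
to([*jig(.006,-.003),.0135],180+JY)"
```

```text
time_s: 10.15
tcp_pos: [0.6043, -0.1094, 0.0134]
eef_rot: [180.0, 0.0, 160.8]
contact_force: [-0.7, 0.3, 1.0]
gripper_width: 0.0341
gripper_force: 19.9
t10.15 p [ 0.6043 -0.1094  0.0134] rpy [1.7999e+02 2.0000e-02 1.6081e+02] F [-0.7  0.3  1. ] w0.0341 gf19.9 | tx 0.0047 ty 0.0131 tz -0.0004 spin -0.0002
```

```bash
python3 -m inch '-.004 0 0 0 0;-.004 0 0 0 0;-.004 0 0 0 0;-.004 0 0 0 0;0 0 0 0 0;0 0 0 0 0;0 0 0 0 0;0 0 0 0 0' 20
python3 -c "
from h import *
to([*jig(.006,-.003),.0135],180+JY)"
```

```text
time_s: 11.15
tcp_pos: [0.605, -0.1098, 0.0134]
eef_rot: [-180.0, -0.1, 160.8]
contact_force: [-7.1, 4.6, 7.0]
gripper_width: 0.0337
gripper_force: 19.9
t11.15 p [ 0.605  -0.1098  0.0134] rpy [-1.7998e+02 -1.3000e-01  1.6080e+02] F [-7.1  4.6  7. ] w0.0337 gf19.9 | tx 0.0100 ty 0.0142 tz -0.0004 spin -0.0003
```

```bash
python3 -m inch '0 .01 0 0 0;0 .01 0 0 0;0 .01 0 0 0;0 .01 0 0 0;.005 0 0 0 0;0 0 0 0 .5;0 0 0 0 .5;0 0 0 0 .5' 20
python3 -c "
from h import *
to([*jig(.0075,-.003),.0135],180+JY)"
```

```text
time_s: 12.15
tcp_pos: [0.608, -0.1041, 0.0134]
eef_rot: [180.0, 0.0, 160.8]
contact_force: [-0.3, -0.2, 1.0]
gripper_width: 0.0434
gripper_force: 0.0
t12.15 p [ 0.608  -0.1041  0.0134] rpy [1.7999e+02 2.0000e-02 1.6082e+02] F [-0.3 -0.2  1. ] w0.0434 gf0.0 | tx 0.0065 ty -0.0285 tz -0.0004 spin -0.0002
```

```bash
python3 -m inch '0 0 -.06 0 .5;0 0 -.15 0 .5;0 0 -.15 0 .5;0 -.14 0 0 0;.02 -.14 0 0 0;0 0 0 0 0;0 0 0 0 0;0 0 0 0 0' 20
python3 - <<'E'
from h import *
from plant import capture
to([*jig(.005,-.041),.014],180+JY)
c=capture("top");cv2.imwrite("pics/t2.png",cv2.resize(c["color"][170:240,220:340],None,fx=6,fy=6,interpolation=cv2.INTER_CUBIC))
s=capture("scene");cv2.imwrite("pics/s2.png",cv2.resize(s["color"][160:240,240:340],None,fx=6,fy=6,interpolation=cv2.INTER_CUBIC))
E
```

```text
time_s: 13.15
tcp_pos: [0.591, -0.1429, 0.0671]
eef_rot: [-180.0, -0.0, 160.8]
contact_force: [-0.3, -0.4, -0.8]
gripper_width: 0.0018
gripper_force: 0.0
t13.15 p [ 0.591  -0.1429  0.0671] rpy [-1.7999e+02 -2.0000e-02  1.6081e+02] F [-0.3 -0.4 -0.8] w0.0018 gf0.0 | tx 0.0005 ty 0.0001 tz 0.3543 spin -0.0002
```

View pics/s2.png

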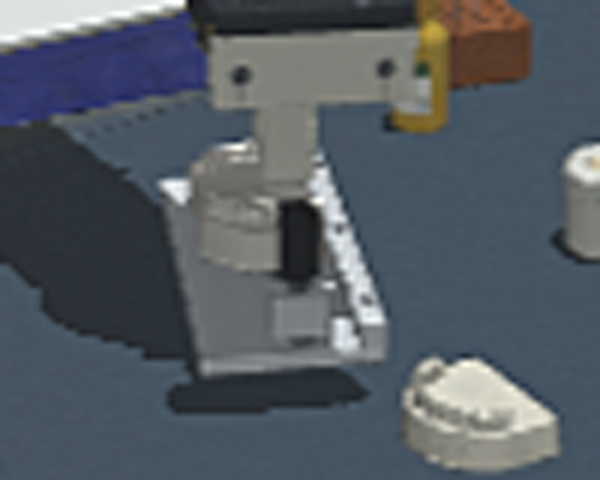

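The crop shows the right half lying flat in the jig at about (235,235), behind the knob at (300,240), with the shut fingers above the space between the half and the keeper. Lowering to push.

```bash
python3 -m inch '0 0 .05 0 0;0 0 .06 0 0;0 0 .06 0 0;0 0 .06 0 0;0 0 .06 0 0;0 0 .05 0 0;0 0 .01 0 0;0 0 0 0 0' 20
python3 -c "
from h import *
to([*jig(.005,-.006),.014],180+JY)"
```

```text
time_s: 14.25
tcp_pos: [0.5911, -0.143, 0.015]
eef_rot: [-180.0, 0.0, 160.8]
contact_force: [-0.7, 1.0, 0.8]
gripper_width: 0.0004
gripper_force: 0.0
t14.25 p [ 0.5911 -0.143   0.015 ] rpy [-180.      0.    160.81] F [-0.7  1.   0.8] w0.0004 gf0.0 | tx 0.0019 ty 0.2334 tz 0.0066 spin -0.0002
```

```bash
python3 -m inch '0 .02 0 0 0;0 .03 0 0 0;0 .03 0 0 0;0 .03 0 0 0;0 .03 0 0 0;0 .03 0 0 0;0 .02 0 0 0;0 0 0 0 0' 20
python3 -m inch '0 .005 0 0 0;0 .005 0 0 0;0 .005 0 0 0;0 .005 0 0 0;0 .004 0 0 0;0 0 0 0 0;0 0 0 0 0;0 0 0 0 0' 20
python3 -c "
from h import *
to([*jig(.005,-.006),.014],180+JY)"
```

```text
time_s: 15.25
tcp_pos: [0.6005, -0.1157, 0.0149]
eef_rot: [180.0, 0.0, 160.8]
contact_force: [-0.6, 0.2, 0.7]
gripper_width: 0.0003
gripper_force: 0.0
time_s: 16.25
tcp_pos: [0.6016, -0.1126, 0.015]
eef_rot: [180.0, 0.0, 160.8]
contact_force: [-0.1, 0.6, -0.9]
gripper_width: 0.0
gripper_force: 0.0
t16.25 p [ 0.6016 -0.1126  0.015 ] rpy [1.8000e+02 1.0000e-02 1.6081e+02] F [-0.1  0.6 -0.9] w0.0000 gf0.0 | tx 0.0016 ty 0.0192 tz 0.0067 spin -0.0002
```

```bash
python3 -m inch '0 .005 0 0 0;0 .005 0 0 0;0 .005 0 0 0;0 .005 0 0 0;0 .005 0 0 0;0 .005 0 0 0;0 0 0 0 0;0 0 0 0 0' 20
python3 - <<'E'
from h import *
from plant import capture
to([*jig(.005,-.006),.014],180+JY)
c=capture("top");s=capture("scene")
a=cv2.resize(c["color"][170:240,230:310],None,fx=7,fy=7,interpolation=cv2.INTER_CUBIC)
b=cv2.resize(s["color"][170:226,260:312],None,fx=6,fy=6,interpolation=cv2.INTER_CUBIC)
a=a[:336*1][:b.shape[0]] if a.shape[0]>b.shape[0] else a
cv2.imwrite("pics/m3.png",b)
E
```

```text
time_s: 17.25
tcp_pos: [0.6031, -0.1083, 0.015]
eef_rot: [180.0, 0.0, 160.8]
contact_force: [0.8, -0.1, -0.1]
gripper_width: 0.0003
gripper_force: 0.0
t17.25 p [ 0.6031 -0.1083  0.015 ] rpy [1.7999e+02 1.0000e-02 1.6082e+02] F [ 0.8 -0.1 -0.1] w0.0003 gf0.0 | tx 0.0015 ty -0.0115 tz 0.0064 spin -0.0002
```

View pics/m3.png

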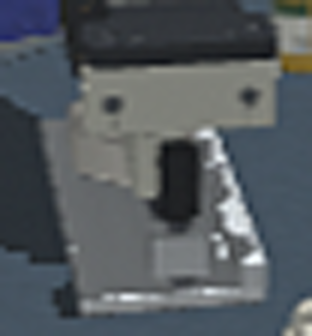

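The fingers are now against the half's outer side, at about crop (150,185). No butting force has shown yet, so the fingertips must be thinner than I assumed. Continuing slowly.

```bash
python3 -m inch '0 .006 0 0 0;0 .006 0 0 0;0 .006 0 0 0;0 .006 0 0 0;0 .006 0 0 0;0 .006 0 0 0;0 .006 0 0 0;0 0 0 0 0' 20
python3 -c "
from h import *
to([*jig(.005,.0),.014],180+JY)"
```

```text
time_s: 18.35
tcp_pos: [0.6033, -0.1055, 0.0149]
eef_rot: [-179.8, -0.1, 160.8]
contact_force: [-2.2, -16.8, 2.8]
gripper_width: 0.0002
gripper_force: 8.6
t18.35 p [ 0.6033 -0.1055  0.0149] rpy [-1.7977e+02 -1.4000e-01  1.6077e+02] F [ -2.2 -16.8   2.8] w0.0002 gf8.6 | tx -0.0038 ty 0.0108 tz 0.0063 spin -0.0004
```

```bash
python3 -m inch '0 -.03 0 0 0;0 -.04 0 0 0;0 0 -.12 0 0;0 0 -.15 0 0;0 0 -.08 0 0;.1 .1 0 0 0;0 0 0 0 0;0 0 0 0 0' 20
python3 -c "
from h import *
to([*jig(-.046,.047),.014],180+JY)"
```

```text
time_s: 19.35
tcp_pos: [0.5921, -0.0927, 0.0672]
eef_rot: [-180.0, -0.0, 160.9]
contact_force: [-0.1, 0.3, -1.0]
gripper_width: 0.0003
gripper_force: 0.0
t19.35 p [ 0.5921 -0.0927  0.0672] rpy [-1.7998e+02 -3.0000e-02  1.6086e+02] F [-0.1  0.3 -1. ] w0.0003 gf0.0 | tx 0.2380 ty 0.2679 tz 0.3544 spin -0.0001
```

```bash
python3 -m inch '.1 .09 0 0 0;.138 .09 0 0 0;0 .088 0 0 0;0 0 .1 0 0;0 0 .1 0 0;0 0 .1 0 0;0 0 .047 0 0;0 0 0 0 0' 20
python3 -m inch '-.01 0 0 0 0;-.01 0 0 0 0;-.01 0 0 0 0;-.01 0 0 0 0;-.008 0 0 0 0;-.005 0 0 0 0;0 0 0 0 0;0 0 0 0 0' 20
python3 - <<'E'
from h import *
from plant import capture
to([*jig(-.034,.047),.014],180+JY)
E
```

```text
time_s: 20.35
tcp_pos: [0.5715, -0.0439, 0.0145]
eef_rot: [-179.9, -0.1, 160.8]
contact_force: [-0.4, 0.4, 1.2]
gripper_width: 0.0004
gripper_force: 0.0
time_s: 21.35
tcp_pos: [0.5791, -0.0462, 0.0153]
eef_rot: [-180.0, -0.0, 160.8]
contact_force: [-1.6, 0.4, 1.2]
gripper_width: 0.0006
gripper_force: 0.9
t21.35 p [ 0.5791 -0.0462  0.0153] rpy [-1.7999e+02 -3.0000e-02  1.6081e+02] F [-1.6  0.4  1.2] w0.0006 gf0.9 | tx -0.0253 ty 0.0035 tz 0.0090 spin -0.0003
```

```bash
python3 -m inch '-.005 0 0 0 0;-.005 0 0 0 0;-.005 0 0 0 0;-.005 0 0 0 0;0 0 0 0 0;0 0 0 0 0;0 0 0 0 0;0 0 0 0 0' 20
python3 - <<'E'
from h import *
to([*jig(-.034,.047),.014],180+JY)
E
```

```text
time_s: 22.35
tcp_pos: [0.5794, -0.0465, 0.0153]
eef_rot: [-179.9, -0.3, 160.8]
contact_force: [-13.4, 9.5, 11.4]
gripper_width: 0.0003
gripper_force: 7.5
t22.35 p [ 0.5794 -0.0465  0.0153] rpy [-179.94   -0.26  160.79] F [-13.4   9.5  11.4] w0.0003 gf7.5 | tx -0.0230 ty 0.0045 tz 0.0087 spin -0.0003
```

```bash
python3 -m inch '.03 0 0 0 0;.04 0 0 0 0;0 0 -.15 0 0;0 0 -.2 0 0;0 0 -.2 0 .6;-.1 -.15 0 0 .6;-.1 -.25 0 0 .6;0 -.2 0 0 .6' 20
python3 - <<'E'
from h import *
from plant import capture
to([*jig(.007,-.077),.042],180+JY)
c=capture("top");s=capture("scene")
kt=blobs(c,(280,198,304,220),lambda i:i.max(2)<90);print(kt.min(0),kt.max(0))
ks=blobs(s,(280,185,300,220),lambda i:i.max(2)<60);r=cv2.minAreaRect(ks.astype(np.float32));print("knob scene",r,proj(s,[*jig(.007,-.077),.05]))
E
```

```text
time_s: 23.35
tcp_pos: [0.5717, -0.1398, 0.098]
eef_rot: [180.0, 0.1, 160.8]
contact_force: [-0.3, 0.2, -0.3]
gripper_width: 0.0349
gripper_force: 0.0
t23.35 p [ 0.5717 -0.1398  0.098 ] rpy [1.7999e+02 7.0000e-02 1.6080e+02] F [-0.3  0.2 -0.3] w0.0349 gf0.0 | tx -0.1412 ty -0.2170 tz 0.3730 spin -0.0003
[279.58333333 197.58333333] [285.41666667 210.75      ]
knob scene ((288.26165771484375, 200.4425506591797), (8.967558860778809, 14.945939064025879), 6.7097296714782715) [289.34671193 199.70975132]
```

```bash
python3 -m inch '-.07 -.11 0 0 .6;-.071 -.107 0 0 .6;0 0 .1 0 .6;0 0 .12 0 .6;0 0 .1 0 .6;0 0 .053 0 .6;0 0 0 0 .6;0 0 0 0 .1' 8
python3 -m inch '0 0 0 0 .1;0 0 0 0 .1;0 0 0 0 .1;0 0 0 0 .1;0 0 0 0 .1;0 0 0 0 .1;0 0 0 0 .1;0 0 0 0 .1' 8
python3 - <<'E'
from h import *
to([*jig(.007,.002),.042],180+JY)
E
```

```text
time_s: 24.45
tcp_pos: [0.5808, -0.1762, 0.0424]
eef_rot: [180.0, 0.0, 160.8]
contact_force: [0.8, 0.8, -0.2]
gripper_width: 0.0471
gripper_force: 0.0
time_s: 25.45
tcp_pos: [0.5806, -0.1762, 0.0422]
eef_rot: [180.0, 0.0, 160.8]
contact_force: [-0.9, 1.3, 4.3]
gripper_width: 0.0178
gripper_force: 8.0
t25.45 p [ 0.5806 -0.1762  0.0422] rpy [1.8000e+02 2.0000e-02 1.6082e+02] F [-0.9  1.3  4.3] w0.0178 gf8.0 | tx -0.0050 ty 0.5195 tz 0.0012 spin -0.0002
```

```bash
python3 -m inch '0 .03 0 0 .1;0 .07 0 0 .1;0 .07 0 0 .1;0 .07 0 0 .1;0 .07 0 0 .1;0 .07 0 0 .1;0 .05 0 0 .1;0 .03 0 0 .1' 15
python3 -m inch '0 .005 0 0 .1;0 .005 0 0 .1;0 .005 0 0 .1;0 .005 0 0 .1;0 .005 0 0 .1;0 .005 0 0 .1;0 0 0 0 .1;0 0 0 0 .1' 15
python3 - <<'E'
from h import *
to([*jig(.007,.002),.042],180+JY)
E
```

```text
time_s: 26.45
tcp_pos: [0.6032, -0.1108, 0.0422]
eef_rot: [-180.0, -0.0, 160.8]
contact_force: [-1.9, -2.6, 5.1]
gripper_width: 0.0175
gripper_force: 15.0
time_s: 27.45
tcp_pos: [0.6046, -0.1069, 0.0422]
eef_rot: [-180.0, 0.0, 160.8]
contact_force: [-2.0, -2.5, 4.8]
gripper_width: 0.0175
gripper_force: 15.0
t27.45 p [ 0.6046 -0.1069  0.0422] rpy [-179.98    0.    160.82] F [-2.  -2.5  4.8] w0.0175 gf15.0 | tx -0.0057 ty 0.0300 tz 0.0012 spin -0.0002
```

```bash
python3 -m inch '0 .005 0 0 .1;0 .005 0 0 .1;0 .005 0 0 .1;0 .005 0 0 .1;0 .005 0 0 .1;0 .005 0 0 .1;0 0 0 0 .1;0 0 0 0 .1' 15
python3 - <<'E'
from h import *
to([*jig(.007,.002),.042],180+JY)
E
```

```text
time_s: 28.45
tcp_pos: [0.6061, -0.1026, 0.0422]
eef_rot: [-180.0, 0.0, 160.8]
contact_force: [-0.9, -1.9, 5.5]
gripper_width: 0.0175
gripper_force: 15.0
t28.45 p [ 0.6061 -0.1026  0.0422] rpy [-179.98    0.    160.82] F [-0.9 -1.9  5.5] w0.0175 gf15.0 | tx -0.0058 ty 0.0000 tz 0.0013 spin -0.0002
```

```bash
python3 -m inch '0 .004 0 0 .1;0 .004 0 0 .1;0 .004 0 0 .1;0 .004 0 0 .1;0 .004 0 0 .1;0 0 0 0 .1;0 0 0 0 .1;0 0 0 0 .1' 15
python3 - <<'E'
from h import *
to([*jig(.007,.002),.042],180+JY)
E
```

```text
time_s: 29.45
tcp_pos: [0.6061, -0.1022, 0.0422]
eef_rot: [-179.8, -0.1, 160.8]
contact_force: [-1.8, -15.2, 6.6]
gripper_width: 0.0175
gripper_force: 15.0
t29.45 p [ 0.6061 -0.1022  0.0422] rpy [-1.7981e+02 -6.0000e-02  1.6080e+02] F [ -1.8 -15.2   6.6] w0.0175 gf15.0 | tx -0.0066 ty -0.0029 tz 0.0010 spin -0.0003
```

```bash
python3 -m inch '0 -.007 0 0 .1;0 -.006 0 0 .1;0 0 0 0 .1;0 0 0 0 .4;0 0 0 0 .4;0 0 0 0 .4;0 0 -.03 0 .4;0 0 -.1 0 .4' 15
python3 -m inch '0 0 -.2 0 .4;0 0 -.2 0 .4;.3 0 -.2 0 .4;.35 -.1 0 0 .4;.35 -.1 0 0 .4;0 -.3 0 0 .4;0 -.3 0 0 .4;0 -.3 0 0 .4' 15
python3 - <<'E'
from h import *
from plant import capture
c=capture("top");s=capture("scene")
a=cv2.resize(c["color"][175:230,230:310],None,fx=7,fy=7,interpolation=cv2.INTER_CUBIC)
b=cv2.resize(s["color"][170:280,250:365],None,fx=5,fy=5,interpolation=cv2.INTER_CUBIC)
cv2.imwrite("pics/t4.png",a);cv2.imwrite("pics/s4.png",b)
E
```

```text
time_s: 30.45
tcp_pos: [0.6058, -0.1016, 0.0614]
eef_rot: [-180.0, -0.1, 160.8]
contact_force: [-0.3, -1.4, 0.3]
gripper_width: 0.035
gripper_force: 0.0
time_s: 31.45
tcp_pos: [0.4104, -0.2091, 0.1531]
eef_rot: [180.0, 0.2, 160.9]
contact_force: [0.5, -1.0, -1.3]
gripper_width: 0.0348
gripper_force: 0.0
```

View pics/t4.png

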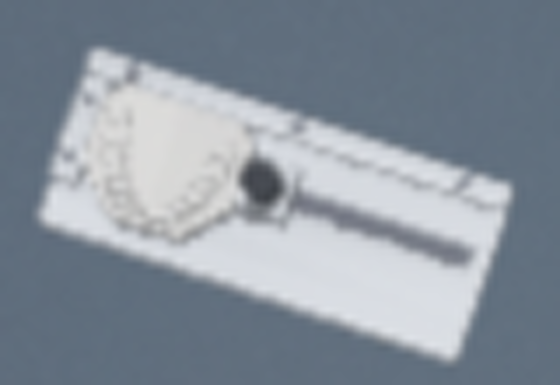

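View pics/s4.png

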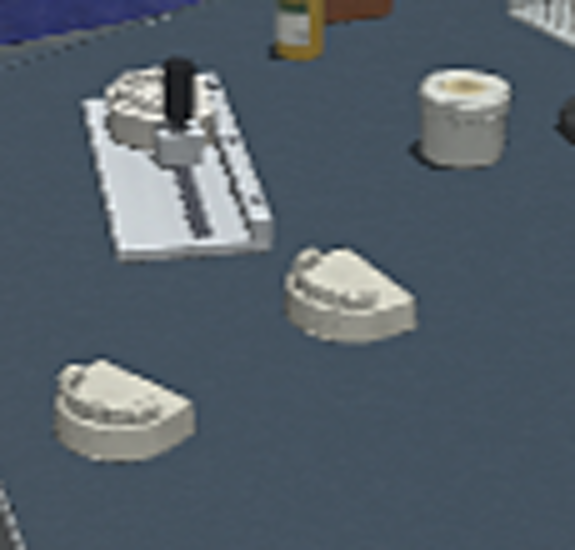

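The two halves form one continuous arch with no visible joint line, and their heels are on the fence. The keeper, top crop (262,182), touches the outer side, and the bystanders haven't moved.

```bash
python3 -c "
from plant import *
print(close_job())"
```

```text
the job is handed in; nothing more can be done
None
```

The right half is butted against the left half with both heels on the fence and no visible gap or step. The keeper touches its outer side, the gripper is clear, and the job was handed in at about 31.5 s of the 42 s allowed.

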